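Roll the red sample case to the end stop and unload it

TASK

Roll the red-lidded sample case along its roller lane, keeping it down on the rollers all the way, until it is against the yellow end stop. Then lift it up off the rollers and set it down (do not drop it) flat in the middle of the black tray, its long side along the tray's long side. Leave the blue-lidded case where it stands.

Things in the scene. Friction and masses are not known exactly. Their poses are not given: they have to be found in the camera images.
- case_red: White sample case, RED lid and handle, 0.35-0.65 kg, on either roller lane, long side along it; rolls easily (under 1 N). Body with lid 90 (x) x 130 (y) x 60 mm high; origin: centre of underside, z up. Handle centred on the lid: bar 14 mm thick (x), 92 long (y), 80 to 96 mm above the underside, open 20 mm gap below it, on two posts at y = +-40 mm.
- case_blue: The same case but with a BLUE lid and blue handle, same size and frame, standing on the other lane. To be left alone.
- track: Fixed level roller track 230 (x) x 400 mm (y); origin on the table under its centre. Two lanes of free rollers along y, centres x = -55 and +55 mm, roller tops 55 mm above the table. Lanes 100 mm wide between rails rising 12 mm above the rollers. Yellow end stop across both lanes at the -y end: inner face y = -190 mm, top 40 mm above the rollers; a case against it has its origin at y = -125 mm.
- tray: Fixed black open tray, outside 150 mm (x) by 200 mm (y), walls 5 mm thick and 18 mm high, floor 5 mm thick (inner floor 5 mm above the table); origin at the centre of its underside on the table, long side along its y axis.
Mind the look-alikes: they are no part of the job. What is shaped like the case_red but pink is not meant.

How it is judged:
On the way:
1. the red case is down on the rollers and within 12 mm of the end stop (y of case_red in the frame of track between -0.14 and -0.113 m and x of case_red in the frame of track between -0.08 and 0.08 m and z of case_red in the frame of track between 0.047 and 0.063 m), for 0.2 s.
At the end, for the whole second after the job is handed in: The red case stands flat (within 6 degrees) and at rest on the tray's floor, its centre within 25 mm across and 30 mm along of the tray's centre, long sides parallel within 15 degrees; the blue case is within 20 mm of where it stood (x of case_red in the frame of tray between -0.025 and 0.025 m and y of case_red in the frame of tray between -0.03 and 0.03 m and z of case_red in the frame of tray between 0 and 0.012 m and angle between case_red's own z axis and vertical below 0.1 rad and angle between the y axis of case_red and the y axis of tray, either way round below 0.26 rad and linear speed of case_red below 0.02 m/s and distance of case_blue from where it was at the start of the episode below 0.02 m); the robot touches nothing.
It fails at once if the red case is lifted more than 20 mm off the rollers more than 35 mm short of the end stop (once lifted 75 mm at the stop it may be carried anywhere) (z of case_red in the frame of track between 0.075 and 0.13 m and y of case_red in the frame of track between -0.09 and 0.27 m and x of case_red in the frame of track between -0.115 and 0.115 m).
It fails at once if the red case is let go more than 25 mm above the tray's floor (horizontal distance between case_red and tray below 0.12 m and z of case_red in the frame of tray above 0.03 m and contact force between the fingers and case_red below 0.1 N).
It fails at once if the blue case is moved more than 20 mm (distance of case_blue from where it was at the start of the episode above 0.02 m).
It also fails if it takes over 56 s, if anything falls off the work surface, if the arm or the gripper's body presses on something with over 40 N, if the wrist force passes 120 N, or if a joint passes its speed limit or range.

ROBOT

A 6-joint arm with a two-finger parallel gripper is mounted at the origin on the work surface. World frame = base frame: x ahead of the robot, y to its left, z up, the work surface at z = 0. Lengths are in m, angles in rad, forces in N, time in s.
With the tool pointing down it reaches from about 0.15 to 0.775 m from the base axis. Payload 6.1 kg.
Tool frame: the origin (TCP) lies between the finger pads; the fingertips stand bot.tips_ahead ahead of it and the grasp point (between the pads) lies 3 mm ahead of it (bot.tips_ahead is the distance from the TCP to the fingertips, in m); z points along the fingers, y is the line along which they close (so a half turn about z gives the same grasp; the last joint's range is limited). The gripper opens to 85 mm and grips with 20 to 120 N. Pads are 22 mm wide; open, the fingers measure 114 mm over their backs; the gripper's body (76 mm by 85 mm) begins 54 mm behind the grasp point. The pads swing forward as they close: fully open they stand 13 mm farther back than shut.
Start: joints at [-1.28, 0.126, -0.04, 1.405, 0, 1.571], TCP at [0.151, -0.503, 0.253] pointing down, gripper open.
Joint ranges: [-2.72, 2.72], [-0.95, 1.95], [-1.27, 1.35], [-1.78, 2.02], [-1.46, 1.47], [-3.14, 3.14]. Speed limits (rad/s): [2.39, 2.39, 3.01, 3.14, 3.14, 3.14].

INTERFACE

Orientations are given as a rotation vector (axis times angle).
In Python, from station import bot gives the robot as it stands. The module is installed in compiled form; this text tells all that it offers.
- The arm moves only by the tool jog_arm, never from a script. Its argument "moves" is text: rows parted by semicolons, each of 4 numbers parted by spaces: the shift along the tool's x, y, z in mm, then the turn about the tool's z in degrees. A call has exactly 8 rows; each row is the pose to reach, as a shift and turn from the pose commanded when the call began, along the tool's axes at that moment; what a row does not reach only later rows make up. A row lasts 1/8 s, in which the tool goes at most 62.5 mm and 10.7 degrees, less where a joint would pass 70% of its speed; a pose out of reach is approached as far as the arm can. A call with a gripper value outside its range is refused whole. "claw" is the closure, from -1 (fully open) to 1 (shut), set as the call begins (left out, the last holds). The fingers move at their own pace and stop on an object; "squeeze" is the grip in N (left out, the last holds). Time passes only in rows, so rows that repeat a pose let the fingers close, or fill a call up. It gives the time, the measured TCP pose, the force, the opening and the grip force at its end, in the units of the state.
- bot.state(): the state, without advancing time (a new reading comes with each control period).
- bot.grab_frame(name): name is "scene" or "side" or "wrist"; returns (picture, depth): 480x640x3 uint8, red, green, blue; 480x640 float32, m along the optical axis (not along the pixel's ray), 0 where there is no reading.
- bot.camera_model(name): a dict with "K" (3x3 intrinsics, pixels), "camera_from_world" (4x4, takes a point from world to camera coordinates). Camera axes: x right, y down, z forward; pixel columns grow to the right and rows downward; lengths in m; the calibration is good to about 2 mm. A picture is of the moment at which its call begins: read the wrist's pose just before it. camera_model takes no time and is no camera call; for the wrist camera it gives the pose at the moment of the call.
- bot.hand_in(): hands the job in; it is judged then, once.
The state is a dict: "clock": time; "joints": joint angles; "joint_vel": joint speeds; "joint_torque": joint torques, N m; "tcp_pos": TCP position; "tcp_rot": TCP orientation; "force": force on the tool from outside, world axes, zero at the start; "wrist_torque": the same for the moment, N m; "grip_width": finger opening in m; "grasp_force": force on a finger pad.
Only numpy, scipy, OpenCV 4.12 (cv2) and the standard library are available. Lean on these libraries where they do the work, as an engineer would, in place of code of your own. Each camera call takes 0.05 s, during which the arm holds its last target. There are 200 camera calls.

## Working session

There is one attempt and no reset: what is moved stays moved. The work goes in short steps, Python scripts to look and compute and a tool call to move; the robot and the scene stay as the last step left them, time stands still between calls to the robot, and variables do not carry over. Pictures are saved under pics/ and viewed, at most 10 in all, crops included, and the job is handed in when it is done.

Besides the shell and the picture viewer there is one more tool, called as name(argument=value, ...) on one line, values as JSON. jog_arm: Moves the arm, as the interface text tells. Its arguments: {"type":"object","properties":{"moves":{"type":"string"},"claw":{"type":"number"},"squeeze":{"type":"number"}},"required":["moves"]}

```bash
mkdir -p pics && cat > h.py <<'E'
import numpy as np, cv2
from station import bot
def grab(n):
    m=bot.camera_model(n); im,d=bot.grab_frame(n); return m,im,d
def cloud(m,d):
    K=np.array(m["K"]);T=np.linalg.inv(np.array(m["camera_from_world"]))
    v,u=np.mgrid[:d.shape[0],:d.shape[1]]
    P=np.stack([(u-K[0,2])/K[0,0]*d,(v-K[1,2])/K[1,1]*d,d],-1)
    return P@T[:3,:3].T+T[:3,3]
E
python3 - <<'E'
from h import *
for n in("scene","side"):
    m,im,d=grab(n); cv2.imwrite(f"pics/{n}0.png",im[:,:,::-1]); np.savez(f"{n}0.npz",im=im,P=cloud(m,d),d=d)
s=bot.state(); print(s, bot.tips_ahead)
E
```

```text
{'clock': 0.1, 'joints': array([-1.27997595e+00,  1.26338926e-01, -4.04831860e-02,  1.40543303e+00,
        3.07223844e-06,  1.57080204e+00]), 'joint_vel': array([ 3.87607406e-04, -1.94849947e-03,  4.00167447e-05, -3.97854520e-05,
       -2.53252142e-04, -9.67503499e-04]), 'joint_torque': array([ 4.84194225e-04, -4.36902452e+01,  3.53607380e+01,  1.36313267e-02,
        1.72950681e-04,  6.01829541e-06]), 'tcp_pos': array([ 0.15044107, -0.50262931,  0.25260715]), 'tcp_rot': array([-3.10701068e+00, -4.54993357e-01,  3.27115297e-04]), 'force': array([ 0.68238449, -0.13096947,  0.06424267]), 'wrist_torque': array([ 0.02230563, -0.01955886, -0.0281308 ]), 'grasp_force': 0.0, 'grip_width': 0.08530958437413216} 0.022
```

View pics/scene0.png

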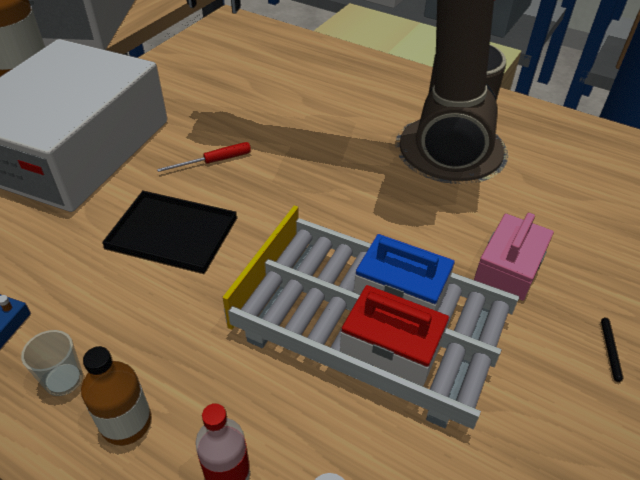

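View pics/side0.png

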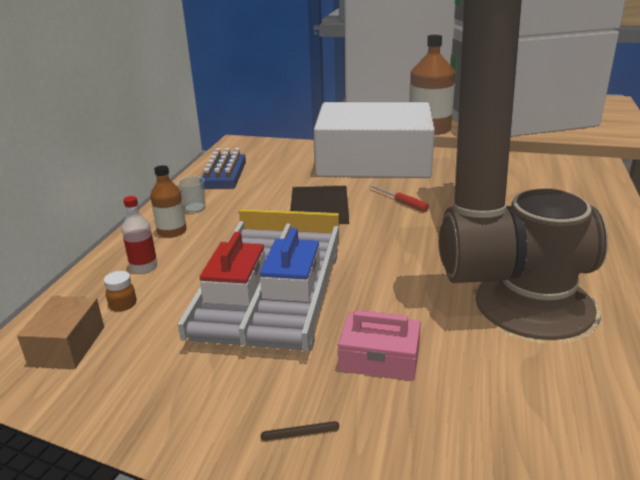

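The scene view shows the red case at about (395,330) on the far lane, the blue case at (405,270), the yellow stop at (262,265), the black tray at (170,230), and the pink decoy at (515,255). Next I measure them.

```bash
python3 - <<'E'
from h import *
def rect(Q):
    r=cv2.minAreaRect((Q[:,:2]*1000).astype(np.float32)); return np.round(r[0],1),np.round(r[1],1),round(r[2],1)
for n in("scene","side"):
    z=np.load(f"{n}0.npz");im,P,d=z["im"].astype(int),z["P"],z["d"]
    R,G,B=im[...,0],im[...,1],im[...,2]; X,Y,Z=P[...,0],P[...,1],P[...,2]
    v,u=np.mgrid[:480,:640]
    box=dict(scene=(225,525,205,430),side=(180,345,200,345))[n]
    inb=(u>box[0])&(u<box[1])&(v>box[2])&(v<box[3])&(d>0)
    red=inb&(R>90)&(G<60)&(B<60); blu=inb&(B>90)&(R<70); yel=inb&(R>100)&(G>80)&(B<60)&(v<330)
    if n=="scene": yel&=(u<302)
    for k,mk in(("red",red),("blue",blu)):
        Q=P[mk]; 
        print(n,k,len(Q),"zmax",np.percentile(Q[:,2],[5,50,99]).round(3),"lid",rect(Q[(Q[:,2]>.105)&(Q[:,2]<.12)]),"bar",rect(Q[Q[:,2]>.146]) if (Q[:,2]>.146).sum()>5 else "")
    Q=P[yel]; print("stop",len(Q),rect(Q[Q[:,2]>.085]),Q[:,2].max())
    tb=dict(scene=(100,240,188,275),side=(285,352,182,226))[n]
    t=(u>tb[0])&(u<tb[1])&(v>tb[2])&(v<tb[3])&(R<45)&(G<45)&(B<45)&(d>0)
    Q=P[t]; print("tray",len(Q),"all",rect(Q),"rim",rect(Q[Q[:,2]>.014]),np.percentile(Q[:,2],[5,50,99]).round(3))
E
```

```text
scene red 3883 zmax [0.113 0.115 0.152] lid (array([569.3, 133. ]), array([ 92.2, 130.5]), 4.0) bar (array([569. , 133.4]), array([15.6, 90.8]), 4.7)
scene blue 3217 zmax [0.113 0.115 0.153] lid (array([466.3,  98.7]), array([ 92.1, 129.5]), 4.8) bar (array([465.3,  99.1]), array([15.6, 92. ]), 5.5)
stop 738 (array([ 536.5, -118.1]), array([228.5,  10.7]), 5.0) 0.09950854587630464
tray 6819 all (array([ 525.1, -339.3]), array([153.7, 201.6]), 14.3) rim (array([ 524.9, -339.2]), array([153.3, 201.8]), 14.0) [0.003 0.006 0.02 ]
side red 1787 zmax [0.11  0.116 0.153] lid (array([564.7, 135.9]), array([ 87. , 130.3]), 5.0) bar (array([566.3, 137.1]), array([14.5, 88.7]), 3.7)
side blue 1800 zmax [0.11  0.116 0.153] lid (array([461.9, 100.6]), array([ 88.5, 130.3]), 4.9) bar (array([462. , 102.1]), array([13.5, 88.2]), 4.1)
stop 1716 (array([ 534. , -115.8]), array([228.1,  18.1]), 6.5) 0.09958063060408062Traceback (most recent call last):
  File "<stdin>", line 18, in <module>
    return _quantile_unchecked(
        a, q, axis, out, overwrite_input, method, keepdims, weights)
    return _ureduce(a,
                    func=_quantile_ureduce_func,
    ...<5 lines>...
                    overwrite_input=overwrite_input,
                    method=method)
    r = func(a, **kwargs)
    result = _quantile(arr,
                       quantiles=q,
    ...<2 lines>...
                       out=out,
                       weights=wgt)
    slices_having_nans = np.isnan(arr[-1, ...])
                                  ~~~^^^^^^^^^
IndexError: index -1 is out of bounds for axis 0 with size 0
```

```bash
cat >> h.py <<'E'
from scipy.spatial.transform import Rotation as Ro
def to(x,y,z,ang=None):
    """world target (mm), tool-y heading deg (mod 180) -> shift in tool axes (mm), turn (deg)"""
    s=bot.state();R=Ro.from_rotvec(s["tcp_rot"]).as_matrix()
    a=np.degrees(np.arctan2(R[1,1],R[0,1])); t=0 if ang is None else -((ang-a+90)%180-90)
    print("t",round(s["clock"],2),"pos",(s["tcp_pos"]*1000).round(1),"heading",a.round(1),"shift",(R.T@(np.array([x,y,z])-s["tcp_pos"]*1000)).round(1),"turn",round(t,1),"j6",s["joints"][5].round(2))
E
python3 -c "
from h import *
to(567.5,134.5,253,4.8)"
```

```text
t 0.1 pos [ 150.4 -502.6  252.6] heading -73.3 shift [ 5.822e+02 -4.908e+02  3.000e-01] turn -78.1 j6 1.57
```

jog_arm(moves="30 -25 0 -3; 75 -63 0 -9; 120 -101 0 -16; 165 -139 0 -23; 210 -177 0 -30; 255 -215 0 -37; 300 -253 0 -44; 330 -278 0 -48", claw=0, squeeze=40)

```text
clock: 1.1
tcp_pos: [0.3876, -0.1398, 0.2531]
tcp_rot: [-2.65, -1.686, 0.0]
force: [0.3, -1.1, -0.3]
grip_width: 0.0418
grasp_force: 0.0
```

```bash
python3 -c "
from h import *
to(567.5,134.5,253,4.8)"
```

```text
t 1.1 pos [ 387.6 -139.8  253.1] heading -25.1 shift [3.247e+02 4.670e+01 1.000e-01] turn -29.9 j6 1.66
```

jog_arm(moves="45 7 0 -4; 95 14 0 -9; 145 21 0 -14; 195 28 0 -19; 245 35 0 -24; 290 42 0 -28; 325 47 0 -30; 325 47 0 -30")

```text
clock: 2.1
tcp_pos: [0.5692, 0.1335, 0.2518]
tcp_rot: [-2.125, -2.312, 0.002]
force: [0.3, -0.2, -0.1]
grip_width: 0.043
grasp_force: 0.0
```

```bash
python3 - <<'E'
from h import *
m,im,d=grab("wrist"); cv2.imwrite("pics/w1.png",im[:,:,::-1]);P=cloud(m,d)
R,G,B=[im[...,i].astype(int) for i in range(3)]
Q=P[(R>80)&(G<60)&(B<60)&(d>0)&(P[...,2]>.1)]
for lo,hi in((.145,.16),(.105,.122)):
    q=Q[(Q[:,2]>lo)&(Q[:,2]<hi)]; print(len(q),cv2.minAreaRect((q[:,:2]*1000).astype(np.float32)))
to(567.5,134.5,146,4.8)
E
```

```text
3145 ((570.3142700195312, 132.97268676757812), (14.038259506225586, 90.85408782958984), 5.017477512359619)
16414 ((571.30078125, 132.56002807617188), (90.14170837402344, 129.44805908203125), 5.212452411651611)
t 2.15 pos [568.5 132.3 252.2] heading 4.7 shift [  2.3  -0.6 106.2] turn -0.1 j6 1.72
```

View pics/w1.png

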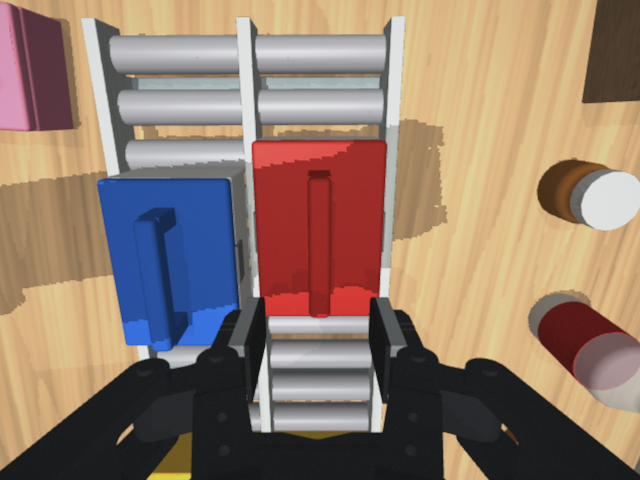

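The wrist view shows the red bar at about (319,245), centred between the fingers, so I descend onto it.

jog_arm(moves="0 1 25 0; 0 1 55 0; 0 1 75 0; 0 1 90 0; 0 1 98 0; 0 1 104 0; 0 1 106 0; 0 1 106 0")

```text
clock: 3.15
tcp_pos: [0.5697, 0.1318, 0.1476]
tcp_rot: [2.129, 2.31, 0.001]
force: [0.1, 0.5, 0.2]
grip_width: 0.0429
grasp_force: 0.0
```

jog_arm(moves="0 0 0 0; 0 0 0 0; 0 0 0 0; 0 0 0 0; 0 0 0 0; 0 0 0 0; 0 0 0 0; 0 0 0 0", claw=1, squeeze=40)

```text
clock: 4.15
tcp_pos: [0.5699, 0.1318, 0.1477]
tcp_rot: [2.129, 2.31, 0.001]
force: [3.3, 0.5, 4.8]
grip_width: 0.013
grasp_force: 41.6
```

```bash
python3 -c "
from h import *
s=bot.state();p=s['tcp_pos']*1000
a=np.radians(5);to(p[0]+178*np.sin(a),p[1]-178*np.cos(a),p[2],5);print(s['force'],s['grip_width'],s['grasp_force'])"
```

```text
t 4.15 pos [569.9 131.8 147.7] heading 4.7 shift [-178.     1.1   -0. ] turn -0.3 j6 1.72
[3.30775595 0.46801354 4.78960546] 0.012985305655741528 41.579850912094116
```

jog_arm(moves="-10 0 0 0; -30 0 0 0; -55 0 0 0; -80 0 0 0; -105 1 0 0; -130 1 0 0; -150 1 0 0; -160 1 0 0")

```text
clock: 5.15
tcp_pos: [0.5839, -0.029, 0.1477]
tcp_rot: [2.13, 2.308, 0.002]
force: [3.3, 1.5, 4.8]
grip_width: 0.013
grasp_force: 41.6
```

jog_arm(moves="-2 0 0 0; -5 0 0 0; -7 0 0 0; -10 0 0 0; -12 0 0 0; -14 0 0 0; -16 0 0 0; -16 0 0 0")

```text
clock: 6.15
tcp_pos: [0.5852, -0.0442, 0.1477]
tcp_rot: [2.129, 2.309, 0.001]
force: [2.8, -0.6, 5.1]
grip_width: 0.0132
grasp_force: 41.6
```

```bash
python3 - <<'E'
from h import *
s=bot.state();print(s['tcp_pos'],s['force'],s['grasp_force'])
m,im,d=grab("scene"); cv2.imwrite("pics/s2.png",im[150:400,150:550,::-1].repeat(2,0).repeat(2,1)[:,:800][:500]);P=cloud(m,d)
v,u=np.mgrid[:480,:640]
R,G,B=[im[...,i].astype(int) for i in range(3)]
box=(u>225)&(u<525)&(v>205)&(v<430)&(d>0)
Q=P[box&(R>90)&(G<60)&(B<60)];q=Q[(Q[:,2]>.105)&(Q[:,2]<.122)];print(cv2.minAreaRect((q[:,:2]*1000).astype(np.float32)),np.median(q[:,2]))
Q=P[box&(B>90)&(R<70)];q=Q[(Q[:,2]>.105)&(Q[:,2]<.122)];print(cv2.minAreaRect((q[:,:2]*1000).astype(np.float32)))
E
```

```text
[ 0.58520836 -0.04418018  0.147716  ] [ 2.81427745 -0.6298327   5.13790262] 41.618932485580444
((584.03662109375, -42.69367218017578), (91.44815826416016, 129.1002960205078), 4.681860446929932) 0.11515521157722824
((465.988037109375, 98.82330322265625), (91.4866714477539, 129.9355926513672), 5.046810626983643)
```

View pics/s2.png

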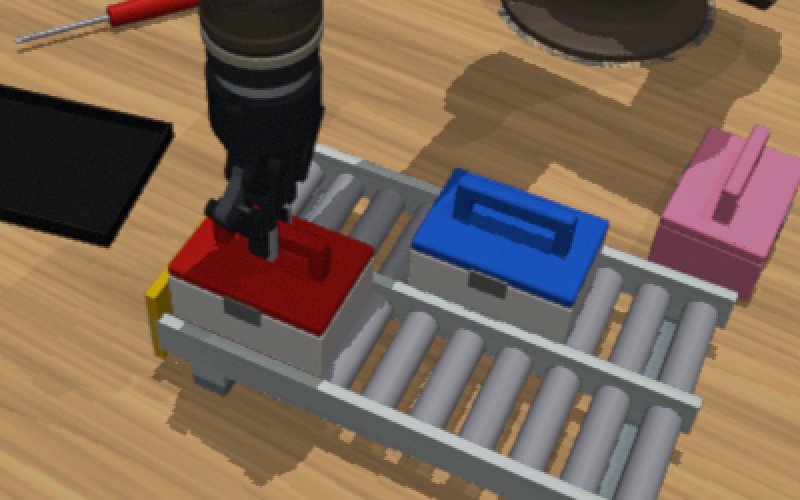

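The red case (lid at crop (270,270)) is nearly at the stop, but there is no contact force yet. I creep forward until it touches.

jog_arm(moves="-1 0 0 0; -1 0 0 0; -2 0 0 0; -2 0 0 0; -3 0 0 0; -3 0 0 0; -4 0 0 0; -4 0 0 0")

```text
clock: 7.2
tcp_pos: [0.585, -0.0455, 0.1478]
tcp_rot: [-2.125, -2.309, -0.007]
force: [2.4, 9.4, 6.7]
grip_width: 0.0135
grasp_force: 41.9
```

Contact confirmed at 9 N. I relax slightly, hold, then lift.

jog_arm(moves="1 0 0 0; 2 0 0 0; 3 0 0 0; 3 0 0 0; 3 0 0 0; 3 0 0 0; 3 0 0 0; 3 0 0 0", squeeze=70)

```text
clock: 8.2
tcp_pos: [0.585, -0.0449, 0.1478]
tcp_rot: [2.129, 2.31, 0.001]
force: [2.3, 0.8, 5.8]
grip_width: 0.0125
grasp_force: 70.3
```

jog_arm(moves="0 0 -5 0; 0 0 -15 0; 0 0 -30 0; 0 0 -50 0; 0 0 -75 0; 0 0 -100 0; 0 0 -115 0; 0 0 -120 0")

```text
clock: 9.2
tcp_pos: [0.5852, -0.0447, 0.2684]
tcp_rot: [2.129, 2.309, 0.001]
force: [-0.4, 0.4, -6.4]
grip_width: 0.0127
grasp_force: 68.6
```

```bash
python3 - <<'E'
from h import *
m,im,d=grab("side"); cv2.imwrite("pics/d3.png",im[:,:,::-1]);P=cloud(m,d)
m,im,d=grab("scene"); P=cloud(m,d)
R,G,B=[im[...,i].astype(int) for i in range(3)]
v,u=np.mgrid[:480,:640]
q=P[(R>90)&(G<50)&(B<50)&(d>0)&(u>200)&(u<420)&(v>120)&(v<330)&(P[...,2]>.2)]
q2=q[q[:,2]<.255]; print(len(q2),cv2.minAreaRect((q2[:,:2]*1000).astype(np.float32)),np.percentile(q2[:,2],[5,50,95]))
A=np.c_[q2[:,:2],np.ones(len(q2))];print("tilt",np.linalg.lstsq(A,q2[:,2],rcond=None)[0][:2])
print(bot.state()['force'],bot.state()['grasp_force'])
to(525,-339,265,14.2)
E
```

```text
2963 ((584.2396850585938, -42.949493408203125), (89.87113189697266, 129.40768432617188), 4.795166015625) [0.23374248 0.23550427 0.2371813 ]
tilt [-0.0013061  -0.00209007]
[ 0.09740022  0.27936948 -5.91323144] 68.59944105148315
t 9.3 pos [584.9 -44.7 267.3] heading 4.7 shift [-288.5  -83.7    2.3] turn -9.5 j6 1.41
```

View pics/d3.png

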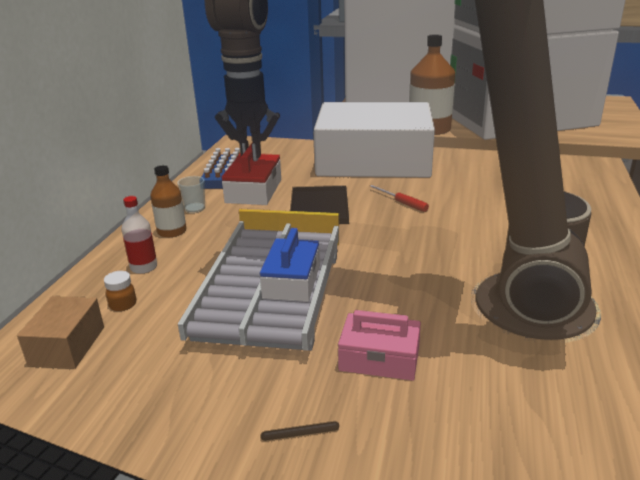

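The side view shows the case lifted level at (252,175), clear of the stop, and the blue case unmoved. I carry it to the tray.

jog_arm(moves="-15 -4 0 0; -45 -13 0 -2; -90 -26 0 -3; -140 -40 0 -5; -190 -54 0 -7; -240 -69 0 -9; -275 -79 0 -9.5; -290 -83 0 -9.5")

```text
clock: 10.3
tcp_pos: [0.5242, -0.343, 0.2659]
tcp_rot: [-1.933, -2.474, 0.001]
force: [0.1, 0.9, -6.0]
grip_width: 0.0129
grasp_force: 68.6
```

```bash
python3 - <<'E'
from h import *
m,im,d=grab("scene"); P=cloud(m,d)
R,G,B=[im[...,i].astype(int) for i in range(3)]
v,u=np.mgrid[:480,:640]
q=P[(R>90)&(G<50)&(B<50)&(d>0)&(P[...,2]>.2)&(P[...,2]<.255)&(abs(P[...,0]-.52)<.15)&(abs(P[...,1]+.34)<.15)]
print(len(q),cv2.minAreaRect((q[:,:2]*1000).astype(np.float32)),np.median(q[:,2]))
to(525.5,-341,267.3,14.2)
E
```

```text
1760 ((523.6331176757812, -341.5159912109375), (90.2513198852539, 129.27207946777344), 14.036083221435547) 0.23368095092703467
t 10.35 pos [ 524.2 -343.9  265.9] heading 14.0 shift [ 2.5  2.  -1.4] turn -0.2 j6 0.75
```

jog_arm(moves="2 1 10 0; 2 1 35 0; 2 1 65 0; 2 1 95 0; 2 1 120 0; 2 1 140 0; 2 1 152 0; 2 1 158 0")

```text
clock: 11.35
tcp_pos: [0.5262, -0.3371, 0.1085]
tcp_rot: [-1.928, -2.479, -0.0]
force: [0.2, -0.4, -5.6]
grip_width: 0.0127
grasp_force: 68.5
```

jog_arm(moves="0 0 1 0; 0 0 3 0; 0 0 4 0; 0 0 6 0; 0 0 7 0; 0 0 8 0; 0 0 9 0; 0 0 9 0")

```text
clock: 12.35
tcp_pos: [0.5261, -0.3382, 0.1002]
tcp_rot: [-1.931, -2.478, 0.0]
force: [-0.7, 0.9, -5.3]
grip_width: 0.0126
grasp_force: 68.6
```

jog_arm(moves="0 0 1 0; 0 0 1 0; 0 0 2 0; 0 0 2 0; 0 0 3 0; 0 0 3 0; 0 0 4 0; 0 0 4 0")

```text
clock: 13.35
tcp_pos: [0.5265, -0.3382, 0.0978]
tcp_rot: [1.93, 2.477, 0.001]
force: [-2.5, 3.6, 6.3]
grip_width: 0.0127
grasp_force: 70.3
```

It is seated, so I release to a partial opening and rise.

jog_arm(moves="0 0 -1 0; 0 0 -1 0; 0 0 -1 0; 0 0 -1 0; 0 0 -1 0; 0 0 -1 0; 0 0 -1 0; 0 0 -1 0", claw=0)

```text
clock: 14.35
tcp_pos: [0.5262, -0.3383, 0.0973]
tcp_rot: [1.931, 2.478, 0.0]
force: [0.1, 0.7, -0.2]
grip_width: 0.0426
grasp_force: 0.0
```

jog_arm(moves="0 0 -5 0; 0 0 -15 0; 0 0 -30 0; 0 0 -55 0; 0 0 -85 0; 0 0 -115 0; 0 0 -140 0; 0 0 -150 0")

```text
clock: 15.35
tcp_pos: [0.5268, -0.3386, 0.2501]
tcp_rot: [1.928, 2.475, 0.001]
force: [0.1, 0.6, -0.8]
grip_width: 0.0424
grasp_force: 0.0
```

```bash
python3 - <<'E'
from h import *
m,im,d=grab("scene"); P=cloud(m,d); cv2.imwrite("pics/s4.png",im[:,:,::-1])
R,G,B=[im[...,i].astype(int) for i in range(3)]
q=P[(R>90)&(G<50)&(B<50)&(d>0)&(P[...,2]>.05)&(P[...,2]<.075)&(abs(P[...,0]-.52)<.15)&(abs(P[...,1]+.34)<.15)]
print(len(q),cv2.minAreaRect((q[:,:2]*1000).astype(np.float32)),np.median(q[:,2]))
Q=P[(B>90)&(R<70)&(d>0)&(abs(P[...,0]-.466)<.1)&(abs(P[...,1]-.1)<.1)];q=Q[(Q[:,2]>.105)&(Q[:,2]<.122)];print(cv2.minAreaRect((q[:,:2]*1000).astype(np.float32)))
s=bot.state();print(s['tcp_pos'],s['force'],s['grasp_force'],s['clock'])
E
```

```text
1529 ((526.081787109375, -336.6214904785156), (91.2879867553711, 128.87698364257812), 13.731283187866211) 0.06560779852555876
((465.101318359375, 98.55975341796875), (93.18217468261719, 130.3146209716797), 4.602691650390625)
[ 0.52678451 -0.33862536  0.25034947] [-0.23113285  0.28702748  0.43478923] 0.0 15.4
```

View pics/s4.png

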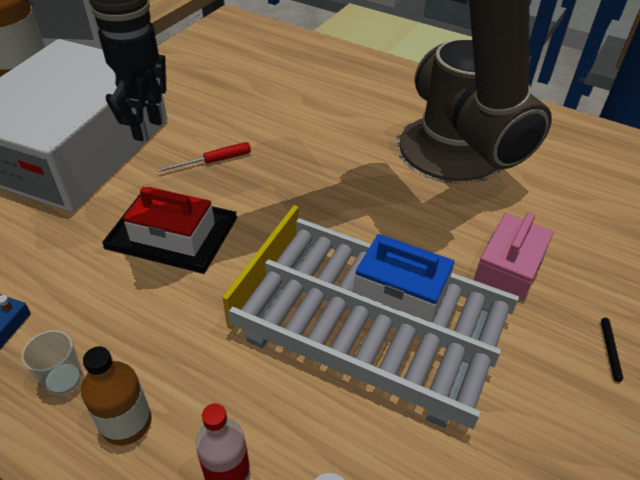

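The red case sits flat and centred in the tray at (170,225), the blue case is in place at (405,275), and the gripper is clear, so I hand in.

```bash
python3 -c "
from station import bot
print(bot.hand_in())"
```

```text
the job is handed in; nothing more can be done
None
```

I rolled the red case to the end stop, lifted it off there and set it flat in the black tray about 3 mm from centre and aligned with its long side; the blue case stayed put, and I handed in at about 15 s (no verdict was returned).

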